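# Share the bead tins level on the balance

### The job

Get the craft balance ready by working its tight red travel cap off the spindle, twisting it to and fro some 30 degrees while you pull up, and put the cap in the wooden box. Then share out all the bead tins, those on the cork mat and those already in the left pan, so that every tin is in one of the two pans and the pans sit level. Leave the bottle, the book and the mug where they are.

Things in the scene. Friction and masses are not known exactly. Their poses are not given: they have to be found in the camera images.
- big1: closed square metal bead tin with a blue lid, 38 x 38 mm and 44 mm high, about 50 g (alike to a few percent; twice a yellow one). Origin at the centre of its underside, z up through the lid, x and y square to its sides. Starts in the left pan.
- big2: closed square metal bead tin with a blue lid, 38 x 38 mm and 44 mm high, about 50 g (alike to a few percent; twice a yellow one). Origin at the centre of its underside, z up through the lid, x and y square to its sides. Starts in the left pan.
- big3: closed square metal bead tin with a blue lid, 38 x 38 mm and 44 mm high, about 50 g (alike to a few percent; twice a yellow one). Origin at the centre of its underside, z up through the lid, x and y square to its sides. Starts in the left pan.
- big4: closed square metal bead tin with a blue lid, 38 x 38 mm and 44 mm high, about 50 g (alike to a few percent; twice a yellow one). Origin at the centre of its underside, z up through the lid, x and y square to its sides. Starts in the left pan.
- big5: closed square metal bead tin with a blue lid, 38 x 38 mm and 44 mm high, about 50 g (alike to a few percent; twice a yellow one). Origin at the centre of its underside, z up through the lid, x and y square to its sides. Starts on the cork mat, when present (it may be absent).
- big6: closed square metal bead tin with a blue lid, 38 x 38 mm and 44 mm high, about 50 g (alike to a few percent; twice a yellow one). Origin at the centre of its underside, z up through the lid, x and y square to its sides. Starts on the cork mat, when present (it may be absent).
- big7: closed square metal bead tin with a blue lid, 38 x 38 mm and 44 mm high, about 50 g (alike to a few percent; twice a yellow one). Origin at the centre of its underside, z up through the lid, x and y square to its sides. Starts on the cork mat, when present (it may be absent).
- small1: closed square metal bead tin with a yellow lid, 38 x 38 mm and 24 mm high, about 25 g, half a blue one. Origin at the centre of its underside, z up through the lid, x and y square to its sides. Starts in the left pan.
- small2: closed square metal bead tin with a yellow lid, 38 x 38 mm and 24 mm high, about 25 g, half a blue one. Origin at the centre of its underside, z up through the lid, x and y square to its sides. Starts on the cork mat.
- cap: red plastic travel cap, 120 g, 65 mm high; origin at the centre of its underside, z up. From below: round flange 60 mm wide, 5 mm thick; round sleeve 32 mm wide up to z = 39 mm; grip bar 46 mm long (x), 14 mm thick (y), from z = 39 to 65 mm. Bore 21 mm wide, 34 mm deep. Starts fully down on the spindle, grip bar within 0.1 rad of the scale's x axis; its flange then locks the pans level.
- cap_grip (a point): middle of the cap's grip bar (z = 55 mm of the cap). Sprung pads in the spindle hold the cap by friction against a straight pull of 10 to 25 N; twisting to and fro lets it creep up more easily. The pads let go once it has risen about 17 mm, and it is clear of the spindle after 32 mm.
- scale: two-pan balance, green base 100 x 300 mm fixed to the counter; origin at the centre of its underside, z up, x across the beam (away from the robot at yaw 0), y along the beam to the left pan. Pans at y = +120 mm (left) and -120 mm (right). A steel spindle 19 mm thick stands at the centre, from z = 66 to 98 mm, on a 26 mm wide shoulder.
- spindle_top (a point): top centre of the balance's steel spindle, at z = 98 mm of the scale.
- pan_left_floor (a point): centre of the floor of the left (+y) white pan; axes as the scale's. Inside 246 (x) by 88 mm (y), walls 4 mm, rim 8 mm above the floor. Floor 55 mm above the counter when level. Both pans stay horizontal and move straight up and down. A 20 mm wide steel ear at mid length runs from the inner rim to the spindle, 6 to 11 mm above the floor.
- pan_right_floor (a point): the same for the right (-y) white pan.
- pan_left (a joint): height of the left pan over its level position in m: 0 level, positive up, stops at +-0.015; the right pan moves as far the other way. Once the cap is off, the lighter pan rises about 8 mm for each 25 g of difference; it settles within 1 s. Where in a pan a tin stands does not matter.
- mat: square cork mat fixed to the counter, 150 x 150 mm, 3 mm thick; origin at the centre of its underside. Some of the tins start on it.
- dish: open dark wooden box fixed to the counter, 150 x 150 mm outside, 22 mm high, walls 5 mm, floor 5 mm thick; origin at the centre of its underside.
- amber_bottle: bystander: amber glass bottle, 60 mm across, 110 mm high, origin at the centre of its underside.
- book: bystander: small red book lying flat, 90 (x) by 140 (y) by 25 mm, origin at the centre of its underside.
- mug: bystander: blue mug, 80 mm across, 90 mm high, origin at the centre of its underside.
Things that resemble listed ones, but are neither listed nor needed, are in the scene too. Leave any turquoise look-alike of the small1 alone. What is shaped like the big5 but white is not meant.

How it is judged:
By the outcome, as a careful person would: the job done as asked, in the order asked, and still so for the second after the job is handed in, with the robot touching nothing.
Of big5, big6, big7 only 1 to 3 are there at a start; the rules pass over those that are not, and their reading is None.
At some moment in a run one of big5, big6, big7, small2 may be knocked a few centimetres aside while the robot is not near it.
Once in a run the grip may slacken for a moment while it holds something.
It also fails if it takes over 210 s, if anything falls off the work surface, if the arm or the gripper's body presses on something with over 40 N, if the wrist force passes 120 N, or if a joint passes its speed limit or range.

### The arm

A 7-joint arm with a two-finger parallel gripper is mounted at the origin on the work surface. World frame = base frame: x ahead of the robot, y to its left, z up, the work surface at z = 0. Lengths are in m, angles in degrees, forces in N, time in s.
With the tool pointing down it reaches from about 0.425 to 0.875 m from the base axis. Payload 4.7 kg.
Tool frame: the origin (TCP) lies between the finger pads; the fingertips stand env.finger_overhang ahead of it and the grasp point (between the pads) lies 5 mm behind it (env.finger_overhang is the distance from the TCP to the fingertips, in m); z points along the fingers, y is the line along which they close (so a half turn about z gives the same grasp; the last joint's range is limited). The gripper opens to 87 mm and grips with 3 to 60 N. Pads are 19 mm wide; open, the fingers measure 117 mm over their backs; the gripper's body (75 mm by 190 mm) begins 51 mm behind the grasp point.
Start: joints at [-71.786, 18.392, -4.016, 83.108, 1.295, 78.541, -3.26], TCP at [0.194, 0.62, 0.237] pointing down, gripper open.
Joint ranges: [-163.93, 163.93], [-17.29, 119.83], [-79.2, 71.16], [3.27, 140.29], [-89.18, 269.18], [5.43, 117.66], [-154.24, 154.24]. Speed limits (degrees/s): [147.25, 147.25, 180, 180, 180, 180, 180].

### API

Orientations are given as [roll, pitch, yaw] about the fixed x, y, z axes, in that order (R = Rz(yaw) Ry(pitch) Rx(roll)).
In Python, from cell import telemetry, eyes, env, models gives the robot as it stands. The module is installed in compiled form; this text tells all that it offers.
- The arm moves only by the tool drive_tool, never from a script. Its arguments are lists of equal length, an entry for each row: "angular": the turn, a rotation vector about the tool's x, y, z in rad, a list of three; "delta_pos": the shift along the tool's x, y, z in cm, a list of three; "gripper": the finger opening in cm, from 0 to 8.7. A call has 1 to 20 rows; each row shifts and turns the commanded pose from where the row before left it, along the tool's axes as they then stand; what a row does not reach is not made up. A row lasts 1/10 s, in which the tool goes at most 50 mm and 8.59 degrees, less where a joint would pass 70% of its speed; a pose out of reach is approached as far as the arm can. A call with a gripper value outside its range is refused whole. The fingers move at their own pace and stop on an object; "squeeze" is the grip in N (left out, the last holds). Time passes only in rows, so rows that do not move let the fingers close. It gives the time, the measured TCP pose, the force, the opening and the grip force at its end, in the units of the state.
- telemetry.get_obs(): the state, without advancing time (a new reading comes with each control period).
- eyes.read_camera(name): name is "scene" or "top" or "wrist"; returns a dict with "pixels" (400x640x3 uint8, red, green, blue), "mtx" (3x3 intrinsics, pixels), "origin" and "orientation" of the camera in the world. Camera axes: x right, y down, z forward; pixel columns grow to the right and rows downward; lengths in m; the calibration is good to about 2 mm. A picture is of the moment at which its call begins. There is no depth.
- env.sign_off(): hands the job in; it is judged then, once.
Trained networks look in a picture, given as the dict that the camera call returned (one of the last four; its "shot" number tells which), for a name from the list of things; names that differ only in an ending like _2 or _b are one class to them, and where a whole thing is asked for, a point or a joint stands for the part that bears it (a point fixed in the world has none). Each returns a list of dicts, best first, with "p" (0 to 1); they miss things now and then, are a little off and sometimes report something else, mostly with a low value. They report only what shows in the picture. A call takes as long as a camera call. They do not tell look-alikes from the thing itself.
- models.search_frame(picture, target): "centre" ([column, row] in pixels, amid what is visible of it).
- models.cut_out(picture, target): "pixels" (400x640 bool, what is visible of it) and "centre" ([column, row] in pixels, amid what is visible of it).
The state is a dict: "time_s": time; "qpos": joint angles; "joint_velocities": joint speeds; "effort": joint torques, N m; "tool_pos": TCP position; "tool_rot": TCP orientation; "force": force on the tool from outside, world axes, zero at the start; "wrist_torque": the same for the moment, N m; "grip_width": finger opening in m; "grasp_force": force on a finger pad.
Only numpy, scipy, OpenCV 4.12 (cv2) and the standard library are available. Lean on these libraries where they do the work, as an engineer would, in place of code of your own. Each camera call takes 0.05 s, during which the arm holds its last target. There are 200 camera calls.

## Working session

There is one attempt and no reset: what is moved stays moved. The work goes in short steps, Python scripts to look and compute and a tool call to move; the robot and the scene stay as the last step left them, time stands still between calls to the robot, and variables do not carry over. Pictures are saved under pics/ and viewed, at most 14 in all, crops included, and the job is handed in when it is done.

Besides the shell and the picture viewer there is one more tool, called after "Emit:" as name(argument=value, ...) on one line, values as JSON. drive_tool: Moves the arm, as the interface text tells. Its arguments: {"type":"object","properties":{"angular":{"type":"array","items":{"type":"array","items":{"type":"number"}}},"delta_pos":{"type":"array","items":{"type":"array","items":{"type":"number"}}},"gripper":{"type":"array","items":{"type":"number"}},"squeeze":{"type":"number"}},"required":["angular","delta_pos","gripper"]}

```bash
mkdir -p pics; cat > h.py <<'E'
import numpy as np, cv2
from cell import telemetry, eyes, env, models
from scipy.spatial.transform import Rotation as R
def Rm(o):
    o=np.array(o,float)
    if o.shape==(3,3): return o
    if o.shape==(4,): return R.from_quat(o).as_matrix()
    return R.from_euler('xyz',o,degrees=True).as_matrix()
def ray(p,px,z):
    d=Rm(p['orientation'])@np.linalg.inv(p['mtx'])@[px[0],px[1],1]
    o=np.array(p['origin']); return o+d*(z-o[2])/d[2]
def proj(p,X):
    c=np.array(p['mtx'])@(Rm(p['orientation']).T@(np.array(X)-p['origin'])); return c[:2]/c[2]
def save(p,n,crop=None,s=1):
    im=p['pixels'][:,:,::-1]
    if crop: im=im[crop[1]:crop[3],crop[0]:crop[2]]
    cv2.imwrite('pics/'+n,cv2.resize(im,None,fx=s,fy=s,interpolation=cv2.INTER_CUBIC))
E
python3 - <<'E'
from h import *
o=telemetry.get_obs(); print(o, env.finger_overhang)
ims=[]
for n in ['top','scene']:
    p=eyes.read_camera(n); print(n,p['origin'],p['orientation'],p['mtx']); save(p,n+'0.png',s=1.25)
    for t in ['scale','cap','big1','small1','mat','dish']:
        f=models.search_frame(p,t); print(t,[(np.round(x['centre']),round(x['p'],2)) for x in f], [np.round(ray(p,x['centre'],0.03)[:2],3) for x in f] if n=='top' else '')
E
```

```text
{'time_s': 0.0, 'qpos': array([-71.78710856,  18.43953339,  -4.01404859,  83.17393394,
         1.29501155,  78.54134336,  -3.25952856]), 'joint_velocities': array([ 0.02408155, -0.00414887,  0.03044991,  0.03096519,  0.03680431,
        0.12711935,  0.0212247 ]), 'effort': array([ 3.58279021e-04, -4.91298687e+01, -4.03822605e-01, -3.12518513e+01,
       -6.39984920e-02,  4.37914033e-02,  1.79502413e-04]), 'tool_pos': array([0.19433719, 0.61972015, 0.2354644 ]), 'tool_rot': array([-1.79890426e+02,  6.21696461e-03,  1.62595909e+02]), 'force': array([-0.47524006, -0.140388  ,  0.32838276]), 'wrist_torque': array([-0.02401611,  0.05470876,  0.01207338]), 'grasp_force': 0.0, 'grip_width': 0.08716789978348222} 0.014
top [0.49849791 0.00150739 0.92937289] [-1.76695593e+02 -1.38292707e-01 -9.13938058e+01] [[368.1164888    0.         322.70176608]
 [  0.         368.1164888  201.91368546]
 [  0.           0.           1.        ]]
scale [(array([344., 213.]), 0.72)] [array([ 0.522, -0.052])]
cap [(array([458., 222.]), 0.65)] [array([ 0.493, -0.332])]
big1 [(array([460., 223.]), 0.89), (array
[... 798 characters left out ...]
8.26679634] [[505.9997694    0.         324.80389213]
 [  0.         505.9997694  197.27933841]
 [  0.           0.           1.        ]]
scale [(array([325., 192.]), 0.63), (array([250., 157.]), 0.59), (array([363., 228.]), 0.54)] 
cap [(array([363., 224.]), 0.42)] 
big1 [(array([243., 159.]), 0.81), (array([344., 230.]), 0.8), (array([260., 140.]), 0.72), (array([357., 223.]), 0.64), (array([222., 176.]), 0.57), (array([380., 202.]), 0.52), (array([367., 213.]), 0.49), (array([227., 151.]), 0.46)] 
small1 [(array([244., 137.]), 0.55), (array([357., 178.]), 0.49), (array([405., 188.]), 0.43)] 
mat [(array([249., 156.]), 0.6), (array([355., 222.]), 0.42)] 
dish [(array([440., 252.]), 0.85)]
```

View pics/top0.png

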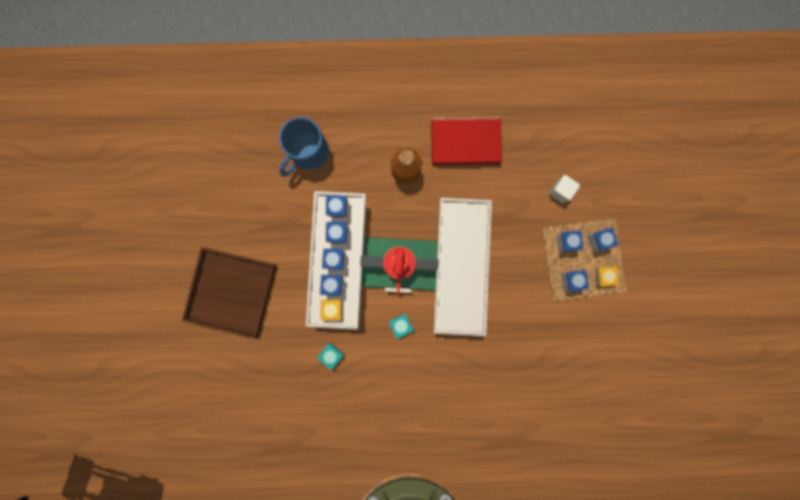

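View pics/scene0.png

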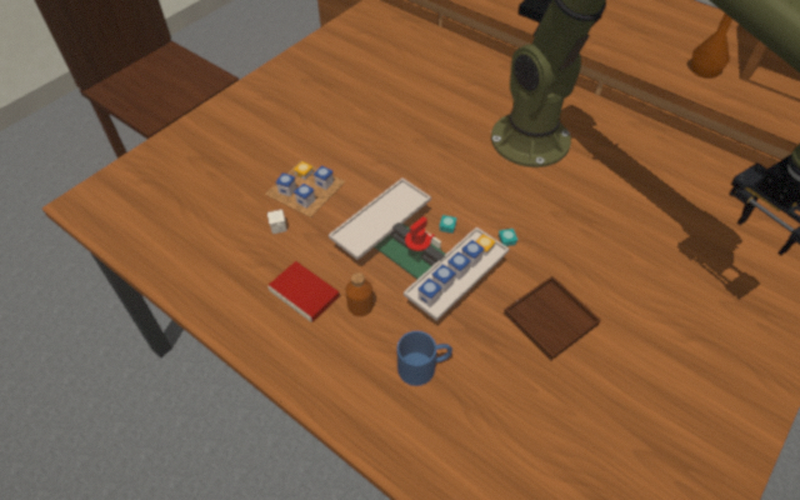

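The picture shows the red cap at top px (320,211), with the left pan holding 4 blue tins and 1 yellow (265,248). The right pan is empty. The mat holds 3 blue tins and 1 yellow (487,221).

What could be taken for the targets:
- **Cap:** the red book at (373,112).
- **Small tins:** turquoise ones at (321,261) and (264,285).
- **Big tins:** a white one at (452,151).

I'll choose by colour. The totals are 225 g on the left and 175 g on the mat, so all the mat tins plus the left yellow go to the right pan, for 200 g on each side.

```bash
cat >> h.py <<'E'
def blobs(p,kind,amin=30,roi=None):
    h=cv2.cvtColor(p['pixels'],cv2.COLOR_RGB2HSV); H,S,V=[h[:,:,i].astype(int) for i in range(3)]
    m={'yellow':(H>18)&(H<32)&(S>130)&(V>150),'blue':(H>105)&(H<125)&(S>100)&(V>60),'red':((H<6)|(H>174))&(S>170)&(V>90),'white':(S<60)&(V>150)}[kind].astype(np.uint8)
    if roi:
        k=np.zeros_like(m);k[roi[1]:roi[3],roi[0]:roi[2]]=1;m*=k
    m=cv2.morphologyEx(m,cv2.MORPH_CLOSE,np.ones((3,3)))
    cs,_=cv2.findContours(m,cv2.RETR_EXTERNAL,cv2.CHAIN_APPROX_NONE)
    return [(c[:,0,:],cv2.contourArea(c)) for c in cs if cv2.contourArea(c)>amin]
def rect(p,c,z):
    w=np.array([ray(p,q,z)[:2] for q in c],np.float32); return cv2.minAreaRect(w)
E
python3 - <<'E'
from h import *
p=eyes.read_camera('top')
for k,z,a in [('white',.063,60),('yellow',.05,20),('blue',.07,30),('red',.11,30)]:
    for c,A in blobs(p,k,a):
        if c[:,1].mean()<60: continue
        r=rect(p,c,z); print(k,c.mean(0).round(),A,np.round(r[0],3),np.round(r[1],3),round(r[2],1))
save(p,'cap0.png',(240,140,410,280),4.5)
E
```

```text
white [370. 213.] 4246.5 [ 0.521 -0.111] [0.097 0.255] 85.7
white [268. 208.] 4281.0 [0.539 0.126] [0.097 0.255] 85.6
white [453. 150.] 215.5 [ 0.666 -0.314] [0.039 0.036] 54.4
yellow [265. 247.] 225.0 [0.445 0.139] [0.036 0.038] 89.1
yellow [486. 221.] 204.0 [ 0.495 -0.392] [0.036 0.036] 88.6
blue [265. 228.] 77.0 [0.492 0.135] [0.035 0.035] 88.6
blue [461. 224.] 65.5 [ 0.488 -0.324] [0.033 0.034] 5.5
blue [266. 207.] 202.0 [0.539 0.13 ] [0.035 0.037] 89.0
blue [457. 192.] 65.5 [ 0.563 -0.318] [0.033 0.034] 4.3
blue [484. 191.] 65.5 [ 0.564 -0.381] [0.033 0.034] 15.7
blue [269. 185.] 78.0 [0.59  0.124] [0.035 0.035] 88.6
blue [269. 164.] 203.5 [0.639 0.123] [0.035 0.036] 88.6
red [319. 213.] 458.0 [0.525 0.009] [0.054 0.061] 48.3
red [373. 113.] 1845.5 [ 0.746 -0.12 ] [0.123 0.08 ] 88.6
```

View pics/cap0.png

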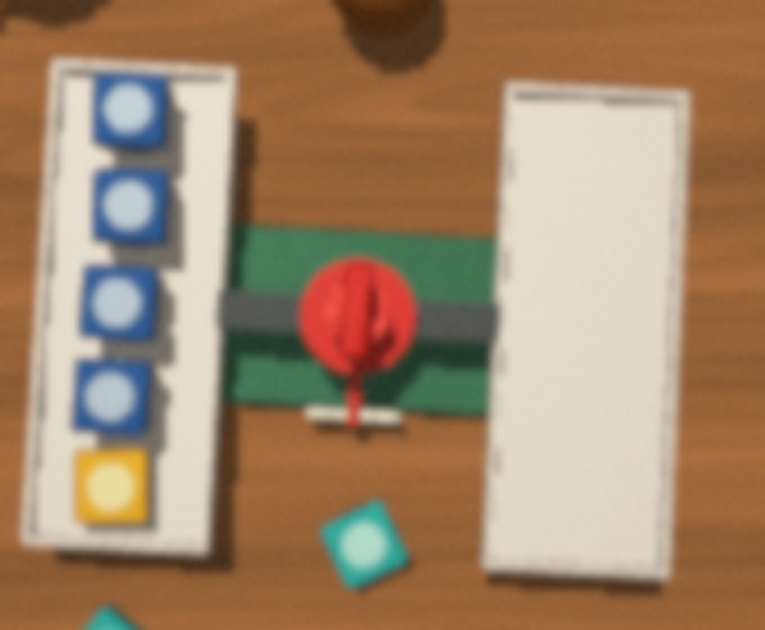

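Emit:
drive_tool(angular=[[0,0,0],[0,0,0],[0,0,0],[0,0,0],[0,0,0],[0,0,0],[0,0,0],[0,0,0],[0,0,0],[0,0,0],[0,0,0],[0,0,0],[0,0,0],[0,0,0],[0,0,0],[0,0,0],[0,0,0],[0,0,0],[0,0,0],[0,0,0]], delta_pos=[[-2.52,-2.42,0],[-2.52,-2.42,0],[-2.52,-2.42,0],[-2.52,-2.42,0],[-2.52,-2.42,0],[-2.52,-2.42,0],[-2.52,-2.42,0],[-2.52,-2.42,0],[-2.52,-2.42,0],[-2.52,-2.42,0],[-2.52,-2.42,0],[-2.52,-2.42,0],[-2.52,-2.42,0],[-2.52,-2.42,0],[-2.52,-2.42,0],[-2.52,-2.42,0],[-2.52,-2.42,0],[-2.52,-2.42,0],[-2.52,-2.42,0],[-2.52,-2.42,0]], gripper=[8.7,8.7,8.7,8.7,8.7,8.7,8.7,8.7,8.7,8.7,8.7,8.7,8.7,8.7,8.7,8.7,8.7,8.7,8.7,8.7])

```text
time_s: 2.75
tool_pos: [0.5312, 0.0064, 0.2369]
tool_rot: [180.0, 0.0, 162.6]
force: [-0.1, 0.1, -0.3]
grip_width: 0.0869
grasp_force: 0.0
```

Emit:
drive_tool(angular=[[0,0,-0.101],[0,0,-0.101],[0,0,-0.101],[0,0,0],[0,0,0]], delta_pos=[[0,0,0],[0,0,0],[0,0,0],[0,0,0],[0,0,0]], gripper=[8.7,8.7,8.7,8.7,8.7])

```text
time_s: 3.25
tool_pos: [0.5306, 0.0077, 0.2367]
tool_rot: [180.0, 0.0, 179.8]
force: [-0.6, 0.5, -0.1]
grip_width: 0.087
grasp_force: 0.0
```

```bash
python3 - <<'E'
from h import *
o=telemetry.get_obs(); print(o['tool_pos'],o['tool_rot'],o['qpos'].round())
p=eyes.read_camera('wrist'); save(p,'w1.png',s=1.0); print(p['origin'],p['orientation'])
for c,A in blobs(p,'red',200):
    r=rect(p,c,.129); print(A,c.mean(0),np.round(r[0],4),np.round(r[1],3),r[2])
E
```

```text
[0.53060798 0.00768983 0.23666851] [1.79989224e+02 1.42939398e-02 1.79824398e+02] [-33.   4.  31. 101.  -2.  76.  88.]
[0.45402821 0.00764691 0.38380697] [ 1.63972052e+02 -8.81150116e-02  8.98024986e+01]
1546.0 [239.51149425 324.36206897] [ 0.6521 -0.0756] [0.072 0.032] 89.72834777832031
2521.5 [318.33333333 182.51082251] [0.5104 0.01  ] [0.048 0.077] 58.226104736328125
```

View pics/w1.png

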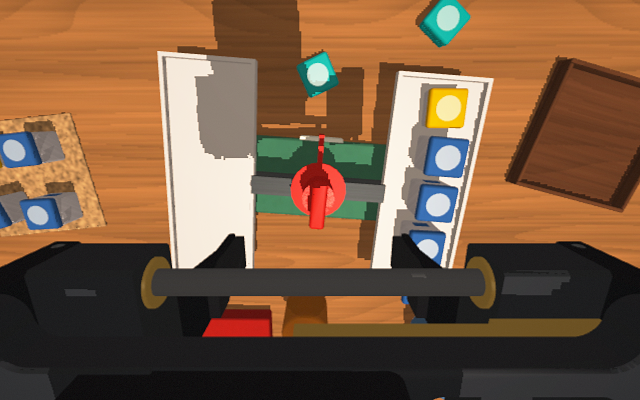

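```bash
python3 - <<'E'
from h import *
p=eyes.read_camera('wrist'); g=p['pixels']
for c in [(318,228),(319.5,190),(310,227),(325,227)]: print(c,ray(p,c,.131))
for x in [(.53,.0075,.131),(.53,.0075,.07),(.553,.0075,.131),(.507,.0075,.131)]: print(x,proj(p,x))
save(p,'w2.png',(270,120,370,250),4.5)
E
```

```text
(318, 228) [0.54962968 0.0078462  0.131     ]
(319.5, 190) [0.51416366 0.00926514 0.131     ]
(310, 227) [0.54863557 0.00058408 0.131     ]
(325, 227) [0.5486851  0.01420645 0.131     ]
(0.53, 0.0075, 0.131) [317.5461752  207.32047284]
(0.53, 0.0075, 0.07) [317.52233336 191.19143009]
(0.553, 0.0075, 0.131) [317.63140712 231.46868405]
(0.507, 0.0075, 0.131) [317.45674113 181.98169059]
```

View pics/w2.png

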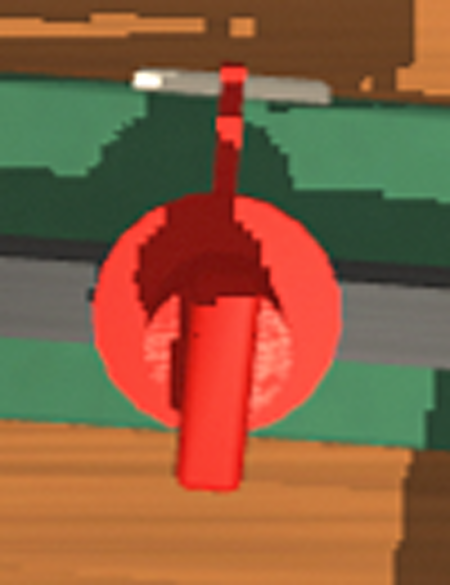

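Emit:
drive_tool(angular=[[0,0,0.066],[0,0,0],[0,0,0],[0,0,0],[0,0,0],[0,0,0],[0,0,0],[0,0,0]], delta_pos=[[0.16,0,1.5],[0,0,2],[0,0,2],[0,0,2],[0,0,2],[0,0,1],[0,0,1],[0,0,0]], gripper=[5,5,5,5,5,5,5,5])

```text
time_s: 4.15
tool_pos: [0.5284, 0.0077, 0.1207]
tool_rot: [-180.0, -0.1, 176.2]
force: [0.7, -0.5, 0.1]
grip_width: 0.05
grasp_force: 0.0
```

Emit:
drive_tool(angular=[[0,0,0],[0,0,0],[0,0,0],[0,0,0],[0,0,0],[0,0,0],[0,0,0],[0,0,0]], delta_pos=[[0,0,0],[0,0,0],[0,0,0],[0,0,0],[0,0,0],[0,0,0],[0,0,0],[0,0,0]], gripper=[0.5,0.5,0.5,0.5,0.5,0.5,0.5,0.5], squeeze=45)

```text
time_s: 4.95
tool_pos: [0.5291, 0.0077, 0.1218]
tool_rot: [180.0, 0.0, 176.2]
force: [-0.8, 1.6, 1.3]
grip_width: 0.0137
grasp_force: 44.8
```

Emit:
drive_tool(angular=[[0,0,0.13],[0,0,0.13],[0,0,0.13],[0,0,0.13],[0,0,-0.13],[0,0,-0.13],[0,0,-0.13],[0,0,-0.13],[0,0,-0.13],[0,0,-0.13],[0,0,-0.13],[0,0,-0.13],[0,0,0.13],[0,0,0.13],[0,0,0.13],[0,0,0.13]], delta_pos=[[0,0,-0.05],[0,0,-0.05],[0,0,-0.05],[0,0,-0.05],[0,0,-0.05],[0,0,-0.05],[0,0,-0.05],[0,0,-0.05],[0,0,-0.05],[0,0,-0.05],[0,0,-0.05],[0,0,-0.05],[0,0,-0.05],[0,0,-0.05],[0,0,-0.05],[0,0,-0.05]], gripper=[0.5,0.5,0.5,0.5,0.5,0.5,0.5,0.5,0.5,0.5,0.5,0.5,0.5,0.5,0.5,0.5])

```text
time_s: 6.55
tool_pos: [0.5285, 0.0076, 0.1282]
tool_rot: [-179.9, -0.0, 176.0]
force: [1.3, 0.7, -6.6]
grip_width: 0.0135
grasp_force: 45.0
```

Emit:
drive_tool(angular=[[0,0,0.13],[0,0,0.13],[0,0,0.13],[0,0,0.13],[0,0,-0.13],[0,0,-0.13],[0,0,-0.13],[0,0,-0.13],[0,0,-0.13],[0,0,-0.13],[0,0,-0.13],[0,0,-0.13],[0,0,0.13],[0,0,0.13],[0,0,0.13],[0,0,0.13]], delta_pos=[[0,0,-0.07],[0,0,-0.07],[0,0,-0.07],[0,0,-0.07],[0,0,-0.07],[0,0,-0.07],[0,0,-0.07],[0,0,-0.07],[0,0,-0.07],[0,0,-0.07],[0,0,-0.07],[0,0,-0.07],[0,0,-0.07],[0,0,-0.07],[0,0,-0.07],[0,0,-0.07]], gripper=[0.5,0.5,0.5,0.5,0.5,0.5,0.5,0.5,0.5,0.5,0.5,0.5,0.5,0.5,0.5,0.5])

```text
time_s: 8.15
tool_pos: [0.5286, 0.0075, 0.1403]
tool_rot: [-180.0, -0.0, 175.9]
force: [0.5, -0.2, -1.5]
grip_width: 0.0138
grasp_force: 44.8
```

```bash
python3 - <<'E'
from h import *
print(telemetry.get_obs()['force'])
p=eyes.read_camera('scene'); save(p,'s2.png',(260,130,460,280),4)
E
```

```text
[ 0.5197615  -0.1581488  -1.50402479]
```

View pics/s2.png

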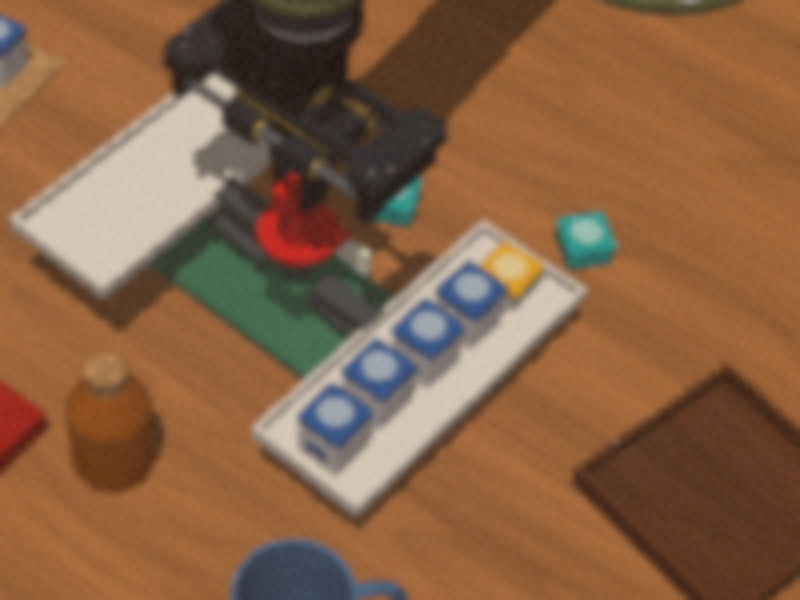

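Emit:
drive_tool(angular=[[0,0,0],[0,0,0],[0,0,0],[0,0,0],[0,0,0],[0,0,0],[0,0,0],[0,0,0]], delta_pos=[[0,0,-1],[0,0,-1.5],[0,0,-2],[0,0,-2],[0,0,-2],[0,0,-2],[0,0,-1.5],[0,0,0]], gripper=[0.5,0.5,0.5,0.5,0.5,0.5,0.5,0.5])

```text
time_s: 9.0
tool_pos: [0.5302, 0.0076, 0.2633]
tool_rot: [179.9, 0.2, 176.3]
force: [0.6, 0.3, -1.6]
grip_width: 0.0139
grasp_force: 44.8
```

```bash
python3 - <<'E'
from h import *
p=eyes.read_camera('top'); 
for q in [(202,249),(276,265),(259,338),(184,319),(230.2,292.7)]: print(ray(p,np.array(q)/1.25,.022))
w=eyes.read_camera('wrist')
f=models.cut_out(w,'dish'); 
for d in f[:1]:
    c=max(cv2.findContours(d['pixels'].astype(np.uint8),0,1)[0],key=cv2.contourArea)[:,0]; print(d['p'],rect(w,c,.02))
for c,A in blobs(w,'red',200):
    print(A,c.mean(0),c.min(0),c.max(0))
E
```

```text
[0.56713695 0.39527732 0.022     ]
[0.5320079  0.24960861 0.022     ]
[0.39023626 0.28396882 0.022     ]
[0.43069518 0.43032974 0.022     ]
[0.47978894 0.3399066  0.022     ]
0.92 ((0.4785957336425781, 0.3398895859718323), (0.16480103135108948, 0.15232396125793457), 75.07823181152344)
224.0 [317.5      300.484375] [305 296] [330 306]
4134.0 [317.51923077 230.73076923] [277 188] [359 267]
```

Emit:
drive_tool(angular=[[0,0,0],[0,0,0],[0,0,0],[0,0,0],[0,0,0],[0,0,0],[0,0,0],[0,0,0],[0,0,0],[0,0,0],[0,0,0],[0,0,0],[0,0,0],[0,0,0],[0,0,0]], delta_pos=[[0.57,2.52,0],[0.57,2.52,0],[0.57,2.52,0],[0.57,2.52,0],[0.57,2.52,0],[0.57,2.52,0],[0.57,2.52,0],[0.57,2.52,0],[0.57,2.52,0],[0.57,2.52,0],[0.57,2.52,0],[0.57,2.52,0],[0.57,2.52,0],[0,0,0],[0,0,0]], gripper=[0.5,0.5,0.5,0.5,0.5,0.5,0.5,0.5,0.5,0.5,0.5,0.5,0.5,0.5,0.5])

```text
time_s: 10.65
tool_pos: [0.4763, 0.3393, 0.2592]
tool_rot: [-179.9, -0.1, 176.3]
force: [0.8, -0.7, -1.8]
grip_width: 0.0135
grasp_force: 45.0
```

Emit:
drive_tool(angular=[[0,0,0],[0,0,0],[0,0,0],[0,0,0],[0,0,0],[0,0,0],[0,0,0],[0,0,0],[0,0,0],[0,0,0],[0,0,0]], delta_pos=[[0,0,2.5],[0,0,2.5],[0,0,2.5],[0,0,2.5],[0,0,2.5],[0,0,2.5],[0,0,2],[0,0,1.2],[0,0,0.5],[0,0,0.3],[0,0,0]], gripper=[0.5,0.5,0.5,0.5,0.5,0.5,0.5,0.5,0.5,0.5,0.5])

```text
time_s: 11.75
tool_pos: [0.4774, 0.3394, 0.0713]
tool_rot: [180.0, 0.0, 176.2]
force: [0.1, -0.6, -0.6]
grip_width: 0.0137
grasp_force: 45.0
```

Emit:
drive_tool(angular=[[0,0,0],[0,0,0],[0,0,0]], delta_pos=[[0,0,0.2],[0,0,0.2],[0,0,0]], gripper=[0.5,0.5,0.5])

```text
time_s: 12.05
tool_pos: [0.477, 0.3395, 0.0669]
tool_rot: [180.0, 0.0, 176.2]
force: [-0.8, -0.1, -1.6]
grip_width: 0.0136
grasp_force: 45.0
```

Emit:
drive_tool(angular=[[0,0,0],[0,0,0],[0,0,0],[0,0,0]], delta_pos=[[0,0,0.2],[0,0,0.1],[0,0,0.1],[0,0,0]], gripper=[0.5,0.5,0.5,0.5])

```text
time_s: 12.45
tool_pos: [0.4768, 0.3394, 0.0626]
tool_rot: [-180.0, -0.0, 176.2]
force: [-0.3, -0.6, -1.5]
grip_width: 0.0137
grasp_force: 45.0
```

Emit:
drive_tool(angular=[[0,0,0],[0,0,0],[0,0,0]], delta_pos=[[0,0,0.1],[0,0,0.1],[0,0,0]], gripper=[0.5,0.5,0.5])

```text
time_s: 12.75
tool_pos: [0.477, 0.3395, 0.0608]
tool_rot: [180.0, 0.0, 176.2]
force: [0.6, -0.2, -0.8]
grip_width: 0.0133
grasp_force: 45.0
```

Emit:
drive_tool(angular=[[0,0,0],[0,0,0],[0,0,0],[0,0,0],[0,0,0],[0,0,0],[0,0,0],[0,0,0],[0,0,0],[0,0,0],[0,0,0],[0,0,0]], delta_pos=[[0,0,0],[0,0,0],[0,0,0],[0,0,0],[0,0,-1],[0,0,-2],[0,0,-2.5],[0,0,-2.5],[0,0,-2.5],[0,0,-2],[0,0,-1.5],[0,0,0]], gripper=[2,3,4,5.2,5.2,5.2,5.2,5.2,5.2,5.2,5.2,5.2])

```text
time_s: 13.95
tool_pos: [0.4782, 0.3403, 0.2037]
tool_rot: [179.8, 0.2, 176.2]
force: [-0.4, -0.3, 0.4]
grip_width: 0.0522
grasp_force: 0.0
```

Emit:
drive_tool(angular=[[0,0,0],[0,0,0],[0,0,0],[0,0,0],[0,0,0],[0,0,0],[0,0,0],[0,0,0],[0,0,0],[0,0,0],[0,0,0],[0,0,0]], delta_pos=[[0.16,-2.07,0],[0.16,-2.07,0],[0.16,-2.07,0],[0.16,-2.07,0],[0.16,-2.07,0],[0.16,-2.07,0],[0.16,-2.07,0],[0.16,-2.07,0],[0.16,-2.07,0],[0.16,-2.07,0],[0,0,0],[0,0,0]], gripper=[5.2,5.2,5.2,5.2,5.2,5.2,5.2,5.2,5.2,5.2,5.2,5.2])

```text
time_s: 15.15
tool_pos: [0.4472, 0.1338, 0.201]
tool_rot: [179.9, 0.0, 176.1]
force: [0.3, 1.0, 0.6]
grip_width: 0.0517
grasp_force: 0.0
```

```bash
cat >> h.py <<'E'
def tins(p,kind,z,amin=100,roi=None):
    for c,A in blobs(p,kind,amin,roi):
        r=rect(p,c,z); print(kind,c.mean(0).round(),A,'c',np.round(r[0],4),'s',np.round(r[1],3),'a',round(r[2],1))
E
python3 - <<'E'
from h import *
print(telemetry.get_obs()['tool_pos'])
p=eyes.read_camera('wrist'); tins(p,'yellow',.064); tins(p,'red',.04); save(p,'w3.png')
t=eyes.read_camera('top'); tins(t,'red',.04,30); tins(t,'yellow',.064,30)
E
```

```text
[0.44724665 0.1338069  0.20100455]
yellow [319. 195.] 1214.0 c [0.4437 0.1359] s [0.037 0.037] a 87.2
red [213. 228.] 159.0 c [0.479  0.0148] s [0.01  0.037] a 76.8
red [503. 205.] 2917.0 c [0.4731 0.3341] s [0.087 0.055] a 65.7
red [183. 231.] 243.0 c [0.4906 0.3345] s [0.034 0.06 ] a 20.5
red [373. 113.] 1855.5 c [ 0.766  -0.1309] s [0.135 0.088] a 89.8
yellow [503. 225.] 206.0 c [ 0.4841 -0.4247] s [0.036 0.036] a 5.7
```

View pics/w3.png

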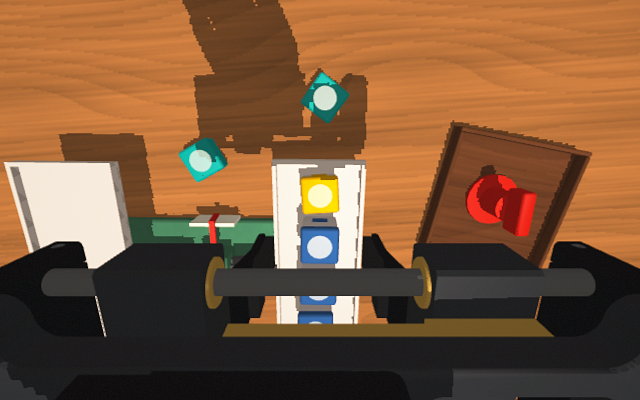

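Emit:
drive_tool(angular=[[0,0,0],[0,0,0],[0,0,0],[0,0,0],[0,0,0],[0,0,0],[0,0,0],[0,0,0],[0,0,0]], delta_pos=[[0.36,0.2,1.5],[0,0,2.2],[0,0,2.2],[0,0,2.2],[0,0,2.2],[0,0,2],[0,0,1],[0,0,0.5],[0,0,0]], gripper=[5.2,5.2,5.2,5.2,5.2,5.2,5.2,5.2,5.2])

```text
time_s: 16.15
tool_pos: [0.4436, 0.1366, 0.0626]
tool_rot: [-180.0, -0.0, 176.2]
force: [-0.2, 0.7, -0.1]
grip_width: 0.0523
grasp_force: 0.0
```

Emit:
drive_tool(angular=[[0,0,0],[0,0,0],[0,0,0],[0,0,0],[0,0,0]], delta_pos=[[0,0,0],[0,0,0],[0,0,0],[0,0,0],[0,0,0]], gripper=[3,3,3,3,3], squeeze=20)

```text
time_s: 16.65
tool_pos: [0.4444, 0.1365, 0.0635]
tool_rot: [179.9, 0.1, 176.2]
force: [0.0, -0.7, 4.3]
grip_width: 0.0381
grasp_force: 19.7
```

Emit:
drive_tool(angular=[[0,0,0],[0,0,0],[0,0,0],[0,0,0],[0,0,0],[0,0,0],[0,0,0],[0,0,0],[0,0,0],[0,0,0],[0,0,0],[0,0,0],[0,0,0],[0,0,0],[0,0,0],[0,0,0],[0,0,0],[0,0,0],[0,0,0]], delta_pos=[[0,0,-1],[0,0,-2],[0,0,-2.5],[0,0,-2.5],[0,0,-2],[0,0,-1],[0,-2,0],[0,-2,0],[0,-2,0],[0,-2,0],[0,-2,0],[0,-2,0],[0,-2,0],[0,-2,0],[0,-2,0],[0,-2,0],[0,-2,0],[0,-2.1,0],[0,0,0]], gripper=[3,3,3,3,3,3,3,3,3,3,3,3,3,3,3,3,3,3,3])

```text
time_s: 18.55
tool_pos: [0.4268, -0.107, 0.1725]
tool_rot: [-180.0, -0.0, 175.9]
force: [-0.8, 0.6, -0.2]
grip_width: 0.0379
grasp_force: 19.7
```

Emit:
drive_tool(angular=[[0,0,0],[0,0,0],[0,0,0],[0,0,0],[0,0,0],[0,0,0],[0,0,0]], delta_pos=[[0,0.3,1.5],[0,0,2],[0,0,2],[0,0,1.3],[0,0,0.6],[0,0,0.3],[0,0,0]], gripper=[3,3,3,3,3,3,3])

```text
time_s: 19.25
tool_pos: [0.4279, -0.1009, 0.0958]
tool_rot: [180.0, -0.0, 176.2]
force: [0.5, 0.0, -0.6]
grip_width: 0.0381
grasp_force: 19.7
```

```bash
python3 - <<'E'
from h import *
t=eyes.read_camera('top'); tins(t,'white',.078,300);tins(t,'yellow',.095,30); tins(t,'blue',.047,30,(420,100,640,330)); tins(t,'yellow',.027,30,(420,100,640,330))
s=eyes.read_camera('scene'); tins(s,'yellow',.095,30); save(s,'s4.png',(200,100,360,220),5)
E
```

```text
white [371. 198.] 3203.5 c [ 0.5518 -0.1137] s [0.097 0.191] a 85.6
white [269. 208.] 4137.5 c [0.5373 0.1217] s [0.094 0.246] a 85.6
yellow [503. 225.] 201.0 c [ 0.4855 -0.4098] s [0.034 0.034] a 88.6
blue [461. 224.] 66.5 c [ 0.4873 -0.3326] s [0.034 0.035] a 5.5
blue [457. 192.] 65.5 c [ 0.5641 -0.3266] s [0.034 0.035] a 3.8
blue [484. 191.] 67.5 c [ 0.566  -0.3916] s [0.034 0.035] a 15.7
yellow [503. 225.] 201.0 c [ 0.4844 -0.4433] s [0.037 0.037] a 88.6
yellow [236. 127.] 78.0 c [ 0.5324 -0.3795] s [0.038 0.036] a 1.4
```

View pics/s4.png

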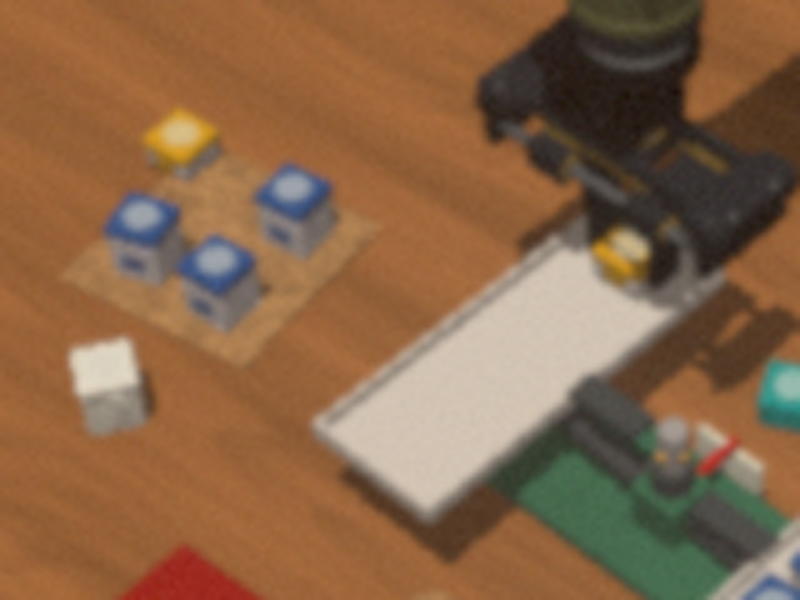

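Emit:
drive_tool(angular=[[0,0,0],[0,0,0],[0,0,0],[0,0,0],[0,0,0],[0,0,0],[0,0,0],[0,0,0],[0,0,0],[0,0,0],[0,0,0]], delta_pos=[[0,0,0.2],[0,0,0],[0,0,0],[0,0,0],[0,0,0],[0,0,-0.5],[0,0,-2],[0,0,-2.5],[0,0,-2.5],[0,0,-2.5],[0,0,0]], gripper=[3,3,4,5,5,5,5,5,5,5,5])

```text
time_s: 20.45
tool_pos: [0.4301, -0.1016, 0.1973]
tool_rot: [179.9, 0.4, 176.2]
force: [-0.7, 0.1, 0.0]
grip_width: 0.0499
grasp_force: 0.0
```

Emit:
drive_tool(angular=[[0,0,0],[0,0,0],[0,0,0],[0,0,0],[0,0,0],[0,0,0],[0,0,0],[0,0,0],[0,0,0],[0,0,0],[0,0,-0.08],[0,0,-0.08],[0,0,0],[0,0,0]], delta_pos=[[-0.76,-2.27,0],[-0.76,-2.27,0],[-0.76,-2.27,0],[-0.76,-2.27,0],[-0.76,-2.27,0],[-0.76,-2.27,0],[-0.76,-2.27,0],[-0.76,-2.27,0],[-0.76,-2.27,0],[-0.76,-2.27,0],[0,0,0],[0,0,0],[0,0,0],[0,0,0]], gripper=[5,5,5,5,5,5,5,5,5,5,5,5,5,5])

```text
time_s: 21.85
tool_pos: [0.4883, -0.3326, 0.1933]
tool_rot: [180.0, -0.0, -174.8]
force: [0.2, -0.2, -0.3]
grip_width: 0.0499
grasp_force: 0.0
```

```bash
python3 - <<'E'
from h import *
o=telemetry.get_obs();print(o['tool_pos'],o['tool_rot'],o['qpos'].round())
p=eyes.read_camera('wrist'); save(p,'w5.png'); tins(p,'blue',.047,300); tins(p,'yellow',.027,300)
t=eyes.read_camera('top'); tins(t,'yellow',.094,30)
E
```

```text
[ 0.48832593 -0.33262133  0.19334481] [ 1.79975890e+02 -2.79674379e-02 -1.74763571e+02] [-11.  17.  51.  97. -14.  73. 138.]
blue [315. 256.] 424.5 c [ 0.5557 -0.3289] s [0.027 0.036] a 5.2
blue [316. 192.] 1229.0 c [ 0.4838 -0.3353] s [0.041 0.036] a 6.0
yellow [216. 176.] 1143.0 c [ 0.4811 -0.4425] s [0.037 0.038] a 2.9
yellow [597. 165.] 1903.0 c [ 0.4325 -0.0398] s [0.049 0.047] a 88.1
yellow [368. 253.] 221.0 c [ 0.4288 -0.101 ] s [0.032 0.036] a 88.3
```

View pics/w5.png

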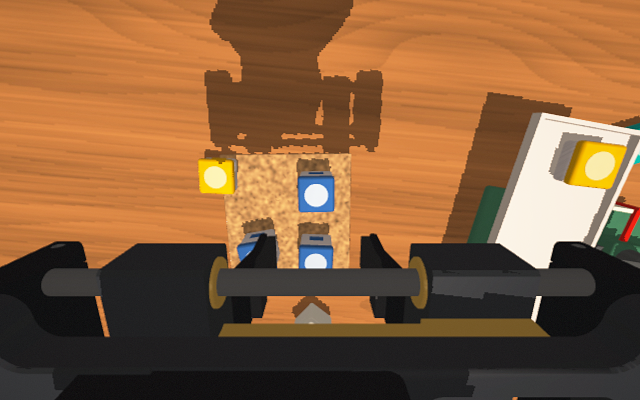

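Emit:
drive_tool(angular=[[0,0,0],[0,0,0],[0,0,0],[0,0,0],[0,0,0],[0,0,0],[0,0,0],[0,0,0],[0,0,0],[0,0,0]], delta_pos=[[0.2,-0.14,1.5],[0,0,2.5],[0,0,2.5],[0,0,2.5],[0,0,2.5],[0,0,2.2],[0,0,1.2],[0,0,0.6],[0,0,0.2],[0,0,0]], gripper=[5,5,5,5,5,5,5,5,5,5])

```text
time_s: 22.95
tool_pos: [0.487, -0.3347, 0.0372]
tool_rot: [-180.0, 0.0, -174.7]
force: [-0.5, -0.5, -0.1]
grip_width: 0.0501
grasp_force: 0.0
```

Emit:
drive_tool(angular=[[0,0,0],[0,0,0],[0,0,0],[0,0,0],[0,0,0]], delta_pos=[[0,0,0],[0,0,0],[0,0,0],[0,0,0],[0,0,0]], gripper=[3,3,3,3,3], squeeze=25)

```text
time_s: 23.45
tool_pos: [0.4872, -0.3346, 0.0375]
tool_rot: [-180.0, 0.1, -174.7]
force: [-0.4, -0.2, 5.6]
grip_width: 0.0378
grasp_force: 25.0
```

Emit:
drive_tool(angular=[[0,0,0],[0,0,0],[0,0,0],[0,0,0],[0,0,0],[0,0,0],[0,0,0],[0,0,0],[0,0,0],[0,0,0],[0,0,0],[0,0,0],[0,0,0],[0,0,0],[0,0,0],[0,0,0],[0,0,0.08],[0,0,0.08],[0,0,0],[0,0,0]], delta_pos=[[0,0,-1],[0,0,-2.3],[0,0,-3],[0,0,-3],[0,0,-3],[0,0,-2.5],[0,0,-1.5],[-0.09,2.53,0],[-0.09,2.53,0],[-0.09,2.53,0],[-0.09,2.53,0],[-0.09,2.53,0],[-0.09,2.53,0],[-0.09,2.53,0],[-0.09,2.53,0],[-0.09,2.53,0],[0,0,0],[0,0,0],[0,0,0],[0,0,0]], gripper=[3,3,3,3,3,3,3,3,3,3,3,3,3,3,3,3,3,3,3,3])

```text
time_s: 25.45
tool_pos: [0.4732, -0.1071, 0.1995]
tool_rot: [-180.0, -0.0, 176.3]
force: [0.2, 0.7, -0.7]
grip_width: 0.0378
grasp_force: 25.0
```

Emit:
drive_tool(angular=[[0,0,0],[0,0,0],[0,0,0],[0,0,0],[0,0,0],[0,0,0],[0,0,0],[0,0,0]], delta_pos=[[-0.2,0,1.5],[0,0,2.5],[0,0,2.5],[0,0,1.5],[0,0,0.9],[0,0,0.4],[0,0,0.2],[0,0,0]], gripper=[3,3,3,3,3,3,3,3])

```text
time_s: 26.25
tool_pos: [0.4759, -0.1071, 0.1052]
tool_rot: [180.0, 0.0, 176.2]
force: [0.4, 0.0, -0.5]
grip_width: 0.0377
grasp_force: 25.0
```

Emit:
drive_tool(angular=[[0,0,0],[0,0,0],[0,0,0],[0,0,0],[0,0,0],[0,0,0],[0,0,0],[0,0,0],[0,0,0],[0,0,0]], delta_pos=[[0,0,0.1],[0,0,0],[0,0,0],[0,0,0],[0,0,-0.5],[0,0,-2],[0,0,-2.5],[0,0,-2.5],[0,0,-2],[0,0,0]], gripper=[3,4,5,5,5,5,5,5,5,5])

```text
time_s: 27.25
tool_pos: [0.4775, -0.1074, 0.2018]
tool_rot: [179.9, 0.3, 176.2]
force: [-0.1, 0.1, 0.7]
grip_width: 0.0502
grasp_force: 0.0
```

Emit:
drive_tool(angular=[[0,0,0],[0,0,0],[0,0,0],[0,0,0],[0,0,0],[0,0,0],[0,0,0],[0,0,0],[0,0,0],[0,0,-0.075],[0,0,-0.075],[0,0,0],[0,0,0]], delta_pos=[[-1.14,-2.37,0],[-1.14,-2.37,0],[-1.14,-2.37,0],[-1.14,-2.37,0],[-1.14,-2.37,0],[-1.14,-2.37,0],[-1.14,-2.37,0],[-1.14,-2.37,0],[-1.14,-2.37,0],[0,0,0],[0,0,0],[0,0,0],[0,0,0]], gripper=[5,5,5,5,5,5,5,5,5,5,5,5,5])

```text
time_s: 28.55
tool_pos: [0.5634, -0.3265, 0.198]
tool_rot: [180.0, -0.0, -175.3]
force: [-0.4, -0.3, -0.5]
grip_width: 0.0505
grasp_force: 0.0
```

```bash
python3 - <<'E'
from h import *
o=telemetry.get_obs();print(o['tool_pos'],o['tool_rot'],o['qpos'].round())
p=eyes.read_camera('wrist'); tins(p,'blue',.047,300); tins(p,'yellow',.027,300)
t=eyes.read_camera('top'); tins(t,'yellow',.094,30,(320,100,420,300));tins(t,'blue',.114,30,(320,100,420,300)); tins(t,'blue',.047,30,(430,100,600,300))
E
```

```text
[ 0.56338509 -0.32648825  0.19800565] [ 1.79966407e+02 -4.89433328e-02 -1.75331200e+02] [ -8.  25.  47.  87. -18.  76. 136.]
blue [316. 193.] 1185.5 c [ 0.5607 -0.3282] s [0.041 0.036] a 3.1
blue [254. 190.] 1201.0 c [ 0.5629 -0.3925] s [0.04  0.037] a 15.6
blue [608. 128.] 2609.5 c [ 0.4731 -0.0478] s [0.055 0.048] a 86.8
yellow [614.  68.] 2321.5 c [ 0.4152 -0.0419] s [0.049 0.049] a 88.8
yellow [368. 253.] 228.5 c [ 0.4299 -0.1011] s [0.032 0.038] a 88.3
blue [371. 232.] 195.5 c [ 0.4764 -0.1067] s [0.031 0.031] a 88.6
blue [452. 193.] 36.5 c [ 0.5632 -0.3136] s [0.034 0.009] a 4.6
```

Emit:
drive_tool(angular=[[0,0,0],[0,0,0],[0,0,0],[0,0,0],[0,0,0],[0,0,0],[0,0,0],[0,0,0],[0,0,0],[0,0,0]], delta_pos=[[0,-0.12,1.5],[0,0,2.5],[0,0,2.5],[0,0,2.5],[0,0,2.5],[0,0,2.2],[0,0,1.5],[0,0,0.7],[0,0,0.2],[0,0,0]], gripper=[4.4,4.4,4.4,4.4,4.4,4.4,4.4,4.4,4.4,4.4])

```text
time_s: 29.65
tool_pos: [0.5641, -0.3283, 0.0382]
tool_rot: [-180.0, 0.0, -175.2]
force: [0.6, 0.1, 1.0]
grip_width: 0.0443
grasp_force: 0.0
```

Emit:
drive_tool(angular=[[0,0,0],[0,0,0],[0,0,0],[0,0,0],[0,0,0]], delta_pos=[[0,0,0],[0,0,0],[0,0,0],[0,0,0],[0,0,0]], gripper=[3,3,3,3,3])

```text
time_s: 30.15
tool_pos: [0.5644, -0.3284, 0.0389]
tool_rot: [-180.0, 0.1, -175.2]
force: [-0.5, 1.0, 6.2]
grip_width: 0.0381
grasp_force: 25.0
```

Emit:
drive_tool(angular=[[0,0,0],[0,0,0],[0,0,0],[0,0,0],[0,0,0],[0,0,0],[0,0,0],[0,0,0],[0,0,0],[0,0,0],[0,0,0],[0,0,0],[0,0,0],[0,0,0],[0,0,0],[0,0,0],[0,0,0.075],[0,0,0.075],[0,0,0],[0,0,0]], delta_pos=[[0,0,-1],[0,0,-2.3],[0,0,-3],[0,0,-3],[0,0,-3],[0,0,-2.5],[0,0,-1.5],[-0.27,2.36,0],[-0.27,2.36,0],[-0.27,2.36,0],[-0.27,2.36,0],[-0.27,2.36,0],[-0.27,2.36,0],[-0.27,2.36,0],[-0.27,2.36,0],[-0.27,2.36,0],[0,0,0],[0,0,0],[0,0,0],[0,0,0]], gripper=[3,3,3,3,3,3,3,3,3,3,3,3,3,3,3,3,3,3,3,3])

```text
time_s: 32.15
tool_pos: [0.5699, -0.1143, 0.2004]
tool_rot: [180.0, -0.0, 176.3]
force: [-0.1, 1.2, -1.5]
grip_width: 0.038
grasp_force: 25.0
```

Emit:
drive_tool(angular=[[0,0,0],[0,0,0],[0,0,0],[0,0,0],[0,0,0],[0,0,0],[0,0,0],[0,0,0]], delta_pos=[[0,0,1.5],[0,0,2.5],[0,0,2.5],[0,0,1.5],[0,0,0.9],[0,0,0.4],[0,0,0.15],[0,0,0]], gripper=[3,3,3,3,3,3,3,3])

```text
time_s: 32.95
tool_pos: [0.5709, -0.1144, 0.1069]
tool_rot: [180.0, 0.1, 176.2]
force: [-0.4, 0.0, -0.1]
grip_width: 0.0378
grasp_force: 25.0
```

Emit:
drive_tool(angular=[[0,0,0],[0,0,0],[0,0,0],[0,0,0],[0,0,0],[0,0,0],[0,0,0],[0,0,0],[0,0,0],[0,0,0]], delta_pos=[[0,0,0],[0,0,0],[0,0,0],[0,0,0],[0,0,-0.5],[0,0,-2],[0,0,-2.5],[0,0,-2.5],[0,0,-2],[0,0,0]], gripper=[3,4,5,5,5,5,5,5,5,5])

```text
time_s: 33.95
tool_pos: [0.5722, -0.1149, 0.2046]
tool_rot: [180.0, 0.3, 176.2]
force: [-0.2, -0.1, -1.0]
grip_width: 0.05
grasp_force: 0.0
```

Emit:
drive_tool(angular=[[0,0,0],[0,0,0],[0,0,0],[0,0,0],[0,0,0],[0,0,0],[0,0,0],[0,0,0],[0,0,0],[0,0,0],[0,0,0.137],[0,0,0.137],[0,0,0.137],[0,0,0.137],[0,0,0.137],[0,0,0.137],[0,0,0.137],[0,0,0.137],[0,0,0.137],[0,0,0]], delta_pos=[[-0.11,-2.77,0],[-0.11,-2.77,0],[-0.11,-2.77,0],[-0.11,-2.77,0],[-0.11,-2.77,0],[-0.11,-2.77,0],[-0.11,-2.77,0],[-0.11,-2.77,0],[-0.11,-2.77,0],[-0.11,-2.77,0],[0,0,0],[0,0,0],[0,0,0],[0,0,0],[0,0,0],[0,0,0],[0,0,0],[0,0,0],[0,0,0],[0,0,0]], gripper=[5,5,5,5,5,5,5,5,5,5,5,5,5,5,5,5,5,5,5,5])

```text
time_s: 35.95
tool_pos: [0.5626, -0.391, 0.2]
tool_rot: [-179.9, -0.0, 105.5]
force: [-0.3, -0.5, 0.2]
grip_width: 0.05
grasp_force: 0.0
```

```bash
python3 - <<'E'
from h import *
o=telemetry.get_obs();print(o['tool_pos'],o['tool_rot'],o['qpos'].round())
p=eyes.read_camera('wrist'); tins(p,'blue',.047,300); tins(p,'yellow',.027,300)
t=eyes.read_camera('top'); tins(t,'yellow',.094,30,(320,100,420,300));tins(t,'blue',.114,30,(320,100,420,300)); tins(t,'blue',.047,30,(430,100,600,300))
E
```

```text
[ 0.56259527 -0.39098832  0.19999222] [-1.79909548e+02 -4.25124454e-02  1.05505106e+02] [ -9.  36.  63.  82. -32.  81.  70.]
blue [321. 196.] 1106.0 c [ 0.565  -0.3918] s [0.036 0.036] a 15.5
yellow [240. 214.] 998.0 c [ 0.4834 -0.4418] s [0.039 0.038] a 1.5
yellow [368. 253.] 223.5 c [ 0.4299 -0.1011] s [0.032 0.038] a 88.3
blue [371. 232.] 195.5 c [ 0.4764 -0.1067] s [0.031 0.031] a 88.6
blue [373. 190.] 75.0 c [ 0.5704 -0.113 ] s [0.033 0.034] a 88.1
```

Emit:
drive_tool(angular=[[0,0,0],[0,0,0],[0,0,0],[0,0,0],[0,0,0],[0,0,0],[0,0,0],[0,0,0],[0,0,0],[0,0,0]], delta_pos=[[-0.16,0.2,1.5],[0,0,2.5],[0,0,2.5],[0,0,2.5],[0,0,2.5],[0,0,2.2],[0,0,1.6],[0,0,0.7],[0,0,0.2],[0,0,0]], gripper=[5,5,5,5,5,5,5,5,5,5])

```text
time_s: 37.05
tool_pos: [0.5654, -0.3927, 0.0397]
tool_rot: [180.0, 0.0, 105.5]
force: [0.5, -0.1, -0.1]
grip_width: 0.0501
grasp_force: 0.0
```

Emit:
drive_tool(angular=[[0,0,0],[0,0,0],[0,0,0],[0,0,0],[0,0,0]], delta_pos=[[0,0,0],[0,0,0],[0,0,0],[0,0,0],[0,0,0]], gripper=[3,3,3,3,3])

```text
time_s: 37.55
tool_pos: [0.5657, -0.3927, 0.0402]
tool_rot: [179.9, 0.1, 105.5]
force: [0.7, 1.1, 4.7]
grip_width: 0.0383
grasp_force: 25.0
```

```bash
python3 -c "
from h import *
print(telemetry.get_obs()['qpos'].round(1))"
```

```text
[ -5.9  43.8  56.2  90.1 -38.6  67.2  74. ]
```

Emit:
drive_tool(angular=[[0,0,0],[0,0,0],[0,0,0],[0,0,0],[0,0,0],[0,0,0],[0,0,0],[0,0,-0.137],[0,0,-0.137],[0,0,-0.137],[0,0,-0.137],[0,0,-0.137],[0,0,-0.137],[0,0,-0.137],[0,0,-0.137],[0,0,-0.137],[0,0,0]], delta_pos=[[0,0,-1],[0,0,-2.5],[0,0,-3],[0,0,-3],[0,0,-3],[0,0,-2.5],[0,0,-1.5],[0,0,0],[0,0,0],[0,0,0],[0,0,0],[0,0,0],[0,0,0],[0,0,0],[0,0,0],[0,0,0],[0,0,0]], gripper=[3,3,3,3,3,3,3,3,3,3,3,3,3,3,3,3,3])

```text
time_s: 39.25
tool_pos: [0.5647, -0.3921, 0.2038]
tool_rot: [179.9, -0.0, 176.2]
force: [0.6, -0.5, -0.0]
grip_width: 0.0377
grasp_force: 25.0
```

Emit:
drive_tool(angular=[[0,0,0],[0,0,0],[0,0,0],[0,0,0],[0,0,0],[0,0,0],[0,0,0],[0,0,0],[0,0,0],[0,0,0],[0,0,0],[0,0,0]], delta_pos=[[-0.32,2.77,0],[-0.32,2.77,0],[-0.32,2.77,0],[-0.32,2.77,0],[-0.32,2.77,0],[-0.32,2.77,0],[-0.32,2.77,0],[-0.32,2.77,0],[-0.32,2.77,0],[-0.32,2.77,0],[0,0,0],[0,0,0]], gripper=[3,3,3,3,3,3,3,3,3,3,3,3])

```text
time_s: 40.45
tool_pos: [0.6154, -0.1176, 0.2038]
tool_rot: [-180.0, -0.1, 176.1]
force: [0.0, -0.5, -1.1]
grip_width: 0.0379
grasp_force: 25.0
```

Emit:
drive_tool(angular=[[0,0,0],[0,0,0],[0,0,0],[0,0,0],[0,0,0],[0,0,0],[0,0,0],[0,0,0]], delta_pos=[[0,0,1.5],[0,0,2.5],[0,0,2.5],[0,0,1.5],[0,0,1],[0,0,0.4],[0,0,0.3],[0,0,0]], gripper=[3,3,3,3,3,3,3,3])

```text
time_s: 41.25
tool_pos: [0.6159, -0.1183, 0.1077]
tool_rot: [180.0, 0.0, 176.2]
force: [-0.1, 0.0, -0.6]
grip_width: 0.0375
grasp_force: 25.0
```

Emit:
drive_tool(angular=[[0,0,0],[0,0,0],[0,0,0],[0,0,0],[0,0,0],[0,0,0],[0,0,0],[0,0,0],[0,0,0],[0,0,0],[0,0,0]], delta_pos=[[0,0,0],[0,0,0],[0,0,0],[0,0,0],[0,0,0],[0,0,-0.5],[0,0,-2],[0,0,-2.5],[0,0,-2.5],[0,0,-2],[0,0,0]], gripper=[3,4,5,5,5,5,5,5,5,5,5])

```text
time_s: 42.35
tool_pos: [0.6174, -0.1189, 0.2058]
tool_rot: [180.0, 0.3, 176.2]
force: [-0.0, 0.1, 0.1]
grip_width: 0.0501
grasp_force: 0.0
```

Emit:
drive_tool(angular=[[0,0,0],[0,0,0],[0,0,0],[0,0,0],[0,0,0],[0,0,0],[0,0,0],[0,0,0],[0,0,0],[0,0,0],[0,0,0],[0,0,0],[0,0,-0.09],[0,0,0],[0,0,0]], delta_pos=[[0.94,-2.76,0],[0.94,-2.76,0],[0.94,-2.76,0],[0.94,-2.76,0],[0.94,-2.76,0],[0.94,-2.76,0],[0.94,-2.76,0],[0.94,-2.76,0],[0.94,-2.76,0],[0.94,-2.76,0],[0.94,-2.76,0],[0.94,-2.76,0],[0,0,0],[0,0,0],[0,0,0]], gripper=[5,5,5,5,5,5,5,5,5,5,5,5,5,5,5])

```text
time_s: 43.85
tool_pos: [0.4813, -0.4402, 0.2015]
tool_rot: [179.9, -0.0, -178.7]
force: [-0.6, -0.6, -0.9]
grip_width: 0.05
grasp_force: 0.0
```

```bash
python3 - <<'E'
from h import *
o=telemetry.get_obs();print(o['tool_pos'],o['tool_rot'],o['qpos'].round())
p=eyes.read_camera('wrist'); tins(p,'yellow',.027,300); save(p,'w6.png',(200,100,440,260),3)
t=eyes.read_camera('top'); tins(t,'yellow',.087,30,(320,100,420,300));tins(t,'blue',.107,30,(320,100,420,300)); tins(t,'yellow',.024,30,(430,100,600,300))
E
```

```text
[ 0.4812523  -0.44018667  0.20145051] [ 1.79921610e+02 -1.50370888e-02 -1.78736036e+02] [  3.  26.  50.  87. -20.  77. 146.]
yellow [318. 190.] 1095.0 c [ 0.4802 -0.4413] s [0.039 0.043] a 1.2
yellow [368. 252.] 229.0 c [ 0.4305 -0.1008] s [0.034 0.036] a 88.3
blue [370. 232.] 199.0 c [ 0.4762 -0.1065] s [0.034 0.031] a 88.6
blue [372. 190.] 210.0 c [ 0.5711 -0.114 ] s [0.034 0.034] a 88.6
blue [373. 170.] 205.0 c [ 0.6162 -0.1177] s [0.034 0.034] a 88.2
yellow [503. 225.] 203.0 c [ 0.4844 -0.4448] s [0.037 0.037] a 88.6
```

View pics/w6.png

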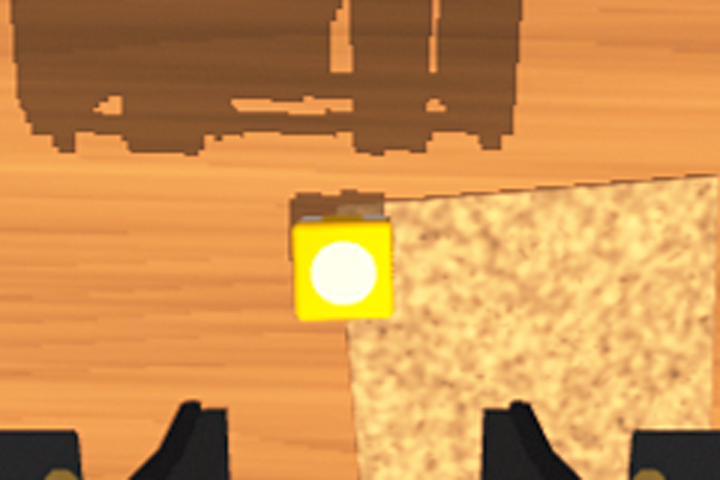

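Emit:
drive_tool(angular=[[0,0,0],[0,0,0],[0,0,0],[0,0,0],[0,0,0],[0,0,0],[0,0,0],[0,0,0],[0,0,0],[0,0,0]], delta_pos=[[-0.1,-0.3,1.5],[0,0,2.5],[0,0,2.5],[0,0,2.5],[0,0,2.5],[0,0,2.5],[0,0,2],[0,0,1],[0,0,0.5],[0,0,0]], gripper=[5,5,5,5,5,5,5,5,5,5])

```text
time_s: 44.95
tool_pos: [0.4819, -0.4438, 0.0267]
tool_rot: [180.0, -0.0, -178.7]
force: [0.0, -0.1, 0.2]
grip_width: 0.0502
grasp_force: 0.0
```

Emit:
drive_tool(angular=[[0,0,0],[0,0,0],[0,0,0],[0,0,0],[0,0,0],[0,0,0]], delta_pos=[[0,0,0],[0,0,0],[0,0,0],[0,0,0],[0,0,0],[0,0,0]], gripper=[3,3,3,3,3,3])

```text
time_s: 45.55
tool_pos: [0.4826, -0.4446, 0.0283]
tool_rot: [-180.0, 0.1, -178.7]
force: [0.1, 0.4, 6.1]
grip_width: 0.0376
grasp_force: 24.9
```

Emit:
drive_tool(angular=[[0,0,0],[0,0,0],[0,0,0],[0,0,0],[0,0,0],[0,0,0],[0,0,0],[0,0,0]], delta_pos=[[0,0,-1],[0,0,-2.5],[0,0,-3],[0,0,-3],[0,0,-3],[0,0,-3],[0,0,-2],[0,0,0]], gripper=[3,3,3,3,3,3,3,3])

```text
time_s: 46.35
tool_pos: [0.4828, -0.4454, 0.2058]
tool_rot: [-179.8, 0.2, -178.7]
force: [0.3, -1.0, -0.4]
grip_width: 0.0377
grasp_force: 24.9
```

Emit:
drive_tool(angular=[[0,0,0],[0,0,0],[0,0,0],[0,0,0],[0,0,0],[0,0,0],[0,0,0],[0,0,0],[0,0,0],[0,0,0],[0,0,0],[0,0,0],[0,0,0.09],[0,0,0],[0,0,0]], delta_pos=[[-0.41,2.77,0],[-0.41,2.77,0],[-0.41,2.77,0],[-0.41,2.77,0],[-0.41,2.77,0],[-0.41,2.77,0],[-0.41,2.77,0],[-0.41,2.77,0],[-0.41,2.77,0],[-0.41,2.77,0],[-0.41,2.77,0],[-0.41,2.77,0],[0,0,0],[0,0,0],[0,0,0]], gripper=[3,3,3,3,3,3,3,3,3,3,3,3,3,3,3])

```text
time_s: 47.85
tool_pos: [0.5228, -0.1111, 0.2016]
tool_rot: [-180.0, -0.1, 176.2]
force: [-0.9, -0.1, -0.2]
grip_width: 0.038
grasp_force: 24.9
```

```bash
python3 - <<'E'
from h import *
o=telemetry.get_obs();print(o['tool_pos'],o['tool_rot'])
p=eyes.read_camera('scene'); save(p,'s7.png',(200,80,420,245),3.6)
p=eyes.read_camera('wrist'); tins(p,'yellow',.18,300)
E
```

```text
[ 0.52280679 -0.11109382  0.20157721] [-1.79976701e+02 -6.92150369e-02  1.76243919e+02]
yellow [323.  94.] 819.5 c [ 0.4341 -0.1025] s [0.022 0.022] a 88.5
```

View pics/s7.png

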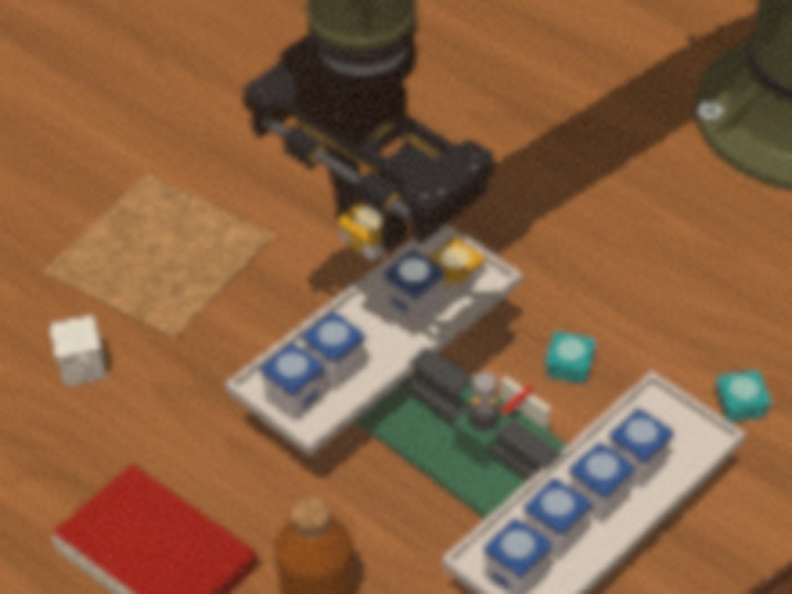

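Emit:
drive_tool(angular=[[0,0,0],[0,0,0],[0,0,0],[0,0,0],[0,0,0],[0,0,0],[0,0,0],[0,0,0],[0,0,0]], delta_pos=[[-0.1,0,1.5],[0,0,2.5],[0,0,2.5],[0,0,2],[0,0,1.4],[0,0,0.7],[0,0,0.4],[0,0,0.2],[0,0,0]], gripper=[3,3,3,3,3,3,3,3,3])

```text
time_s: 48.85
tool_pos: [0.5249, -0.1107, 0.0907]
tool_rot: [180.0, 0.1, 176.2]
force: [0.8, 0.6, -0.9]
grip_width: 0.0376
grasp_force: 24.9
```

Emit:
drive_tool(angular=[[0,0,0],[0,0,0],[0,0,0],[0,0,0]], delta_pos=[[0,0,0.15],[0,0,0.15],[0,0,0.15],[0,0,0]], gripper=[3,3,3,3])

```text
time_s: 49.25
tool_pos: [0.5244, -0.1106, 0.0857]
tool_rot: [180.0, -0.0, 176.2]
force: [0.1, -0.1, -0.7]
grip_width: 0.0376
grasp_force: 24.9
```

Release, lift, move clear and check.

Emit:
drive_tool(angular=[[0,0,0],[0,0,0],[0,0,0],[0,0,0],[0,0,0],[0,0,0],[0,0,0],[0,0,0],[0,0,0],[0,0,0],[0,0,0],[0,0,0],[0,0,0],[0,0,0],[0,0,0],[0,0,0],[0,0,0],[0,0,0],[0,0,0],[0,0,0]], delta_pos=[[0,0,0],[0,0,0],[0,0,0],[0,0,0],[0,0,0],[0,0,-0.5],[0,0,-2],[0,0,-3],[0,0,-3],[0,0,-3],[0,0,-2],[0,-3,0],[0,-3,0],[0,-3,0],[0,-3,0],[0,-3,0],[0,-3,0],[0,-3,0],[0,0,0],[0,0,0]], gripper=[3,4,5,5,5,5,5,5,5,5,5,5,5,5,5,5,5,5,5,5])

```text
time_s: 51.25
tool_pos: [0.5101, -0.3207, 0.2209]
tool_rot: [180.0, -0.0, 176.1]
force: [-0.2, 0.0, -0.1]
grip_width: 0.0501
grasp_force: 0.0
```

```bash
python3 - <<'E'
from h import *
t=eyes.read_camera('top'); tins(t,'white',.063,300);tins(t,'red',.04,30);tins(t,'blue',.099,30,(240,100,420,300)); tins(t,'yellow',.079,30)
p=eyes.read_camera('scene'); save(p,'s8.png',(200,80,500,300),2.66)
E
```

```text
white [370. 213.] 4239.5 c [ 0.5203 -0.1109] s [0.097 0.254] a 85.6
white [268. 208.] 4320.0 c [0.5387 0.1263] s [0.097 0.256] a 85.6
red [185. 235.] 501.0 c [0.4793 0.3276] s [0.06 0.06] a 89.9
red [373. 113.] 1854.5 c [ 0.7659 -0.1308] s [0.135 0.088] a 89.8
blue [370. 232.] 195.0 c [ 0.476  -0.1064] s [0.032 0.031] a 88.6
blue [265. 228.] 207.5 c [0.4919 0.1306] s [0.034 0.034] a 88.6
blue [266. 207.] 199.0 c [0.5386 0.1264] s [0.034 0.036] a 83.3
blue [372. 190.] 208.5 c [ 0.5709 -0.1137] s [0.034 0.036] a 82.5
blue [269. 185.] 79.5 c [0.5866 0.1201] s [0.034 0.034] a 88.6
blue [373. 170.] 200.5 c [ 0.6152 -0.1165] s [0.034 0.034] a 88.1
blue [269. 164.] 78.5 c [0.6345 0.1193] s [0.034 0.034] a 88.6
yellow [367. 252.] 218.0 c [ 0.4299 -0.1007] s [0.032 0.037] a 88.3
yellow [370. 210.] 212.0 c [ 0.5261 -0.1106] s [0.032 0.037] a 88.2
```

View pics/s8.png

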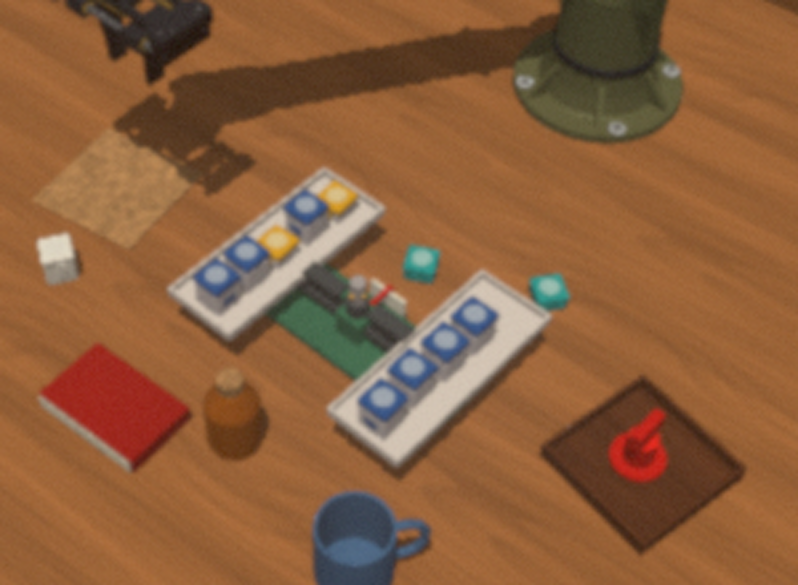

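All nine tins are in the pans, four blue on the left and three blue plus two yellow on the right. The pans sit as in the first picture, level, and the cap is upright in the box.

```bash
python3 -c "
from h import *
print(env.sign_off())"
```

```text
the job is handed in; nothing more can be done
None
```

The red cap is off the spindle and standing in the wooden box, all nine tins are in the pans (four blue left; three blue and two yellow right), the pans look level in the last pictures, and the job is handed in at about 51 s.

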